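# Raise the bottle lift to the transfer plate

### The arm

A 6-joint arm with a two-finger parallel gripper is mounted at the origin on the work surface. World frame = base frame: x ahead of the robot, y to its left, z up, the work surface at z = 0. Lengths are in m, angles in rad, forces in N, time in s.
With the tool pointing down it reaches from about 0.375 to 0.9 m from the base axis. Payload 3.1 kg.
Tool frame: the origin (TCP) lies midway between the tips of the shut fingers; the grasp point (between the pads) lies 19 mm behind it; z points along the fingers, y is the direction in which the jaws open and shut (so a half turn about z gives the same grasp; the last joint's range is limited). The gripper opens to 87 mm and grips with 3 to 60 N. Pads are 19 mm wide; open, the fingers measure 117 mm over their backs; the gripper's body (75 mm by 190 mm) begins 51 mm behind the grasp point.
Start: joints at [-0.178, 0.527, 1.433, -0, 1.181, -0.178], TCP at [0.625, 0, 0.183] pointing down, gripper open.
Joint ranges: [-3.08, 3.08], [-0.75, 2.2], [0.22, 2.44], [-1.43, 4.57], [0, 2.65], [-2.85, 2.85]. Speed limits (rad/s): [2.79, 2.79, 3.14, 3.14, 3.14, 3.14].

### API

Orientations are given as a unit quaternion [x, y, z, w].
In Python, from rig import robot gives the robot as it stands.
- The arm moves only by the tool move_arm, never from a script. Its argument "rows" is one flat list of numbers, 7 for each row, row after row: the shift along the world's x, y, z in mm, then the turn, a rotation vector about the world's x, y, z in rad, then the closure, from 0 (fully open) to 1 (shut). A call has 1 to 12 rows; each row shifts and turns the commanded pose from where the row before left it; what a row does not reach is not made up. A row lasts 1/10 s, in which the tool goes at most 50 mm and 8.59 degrees, less where a joint would pass 70% of its speed; a pose out of reach is approached as far as the arm can. A call with a gripper value outside its range is refused whole. The fingers move at their own pace and stop on an object; "grip_force" is the grip in N (left out, the last holds). Time passes only in rows, so rows that do not move let the fingers close. It gives the time, the measured TCP pose, the force and the opening at its end, in the units of the state.
- robot.get_obs(): the state, without advancing time (a new reading comes with each control period).
- robot.camera(name): name is "scene" or "side" or "wrist"; returns a dict with "color" (384x512x3 uint8, red, green, blue), "z_map" (384x512 float32, m along the optical axis (not along the pixel's ray), 0 where there is no reading), "camera_matrix" (3x3 intrinsics, pixels), "R" (3x3) and "t" (3): a world point X has camera coordinates R X + t; the wrist camera has in their place "tool_from_camera" (4x4, takes a point from camera to tool coordinates, whose origin is the TCP and whose axes are the flange's). Camera axes: x right, y down, z forward; pixel columns grow to the right and rows downward; lengths in m; the calibration is good to about 2 mm. A picture is of the moment at which its call begins: read the wrist's pose just before it.
- robot.hand_in(): hands the job in, once; it reports no verdict.
Trained networks look in the newest picture that a camera, given by its name, has taken for a name from the list of things; names that differ only in an ending like _2 or _b are one class to them, and where a whole thing is asked for, a point or a joint stands for the part that bears it (a point fixed in the world has none). Each returns a list of dicts, best first, with "conf" (0 to 1); they miss things now and then, are a little off and sometimes report something else, mostly with a low value. They report only what shows in the picture. A call takes as long as a camera call. They do not tell look-alikes from the thing itself.
- robot.search_frame(camera, thing): "at" ([column, row] in pixels, amid what is visible of it).
- robot.spot_point(camera, thing): "at" ([column, row] in pixels: a listed point, or the origin of a listed thing).
The state is a dict: "time": time; "q": joint angles; "joint_velocities": joint speeds; "joint_torque": joint torques, N m; "position": TCP position; "tool_rot": TCP orientation; "ft_force": force on the tool from outside, world axes, zero at the start; "moment": the same for the moment, N m; "grip_width": finger opening in m.
Only numpy, scipy, OpenCV 4.12 (cv2) and the standard library are available. Lean on these libraries where they do the work, as an engineer would, in place of code of your own. Each camera call takes 0.05 s, during which the arm holds its last target.

### The job

The tray of the bench bottle lift must come up level with the fixed transfer plate beside it. Swing the safety catch out from under the handle, round towards its stop, then press the handle's paddle down until the ratchet has clicked three times and let go, so that the tray rests on its third notch, no higher (the ratchet does not let it down again). The two bottles on the tray must stay standing on it, and the other things around must be left where they are.

Things in the scene. Friction and masses are not known exactly. Their poses are not given: they have to be found in the camera images.
- lift: steel bench bottle lift, fixed to the bench: base plate 120 x 360 mm, 8 mm thick. Origin on the bench under the lever's pivot. Its own y axis runs along the lever: the tray is on its +y side (tray centre at y +120 mm), then the fixed transfer plate (centre at y +247 mm); the black paddle is on its -y side. The safety catch stands on its +x side. Its z is up. The whole lift stands at different places and yaws (up to 0.3 rad either way).
- tray_top (a point): centre of the tray's top face. The tray is a white plastic plate, 130 mm (x) x 120 mm (y), 142 mm above the bench when down, with thin steel rims 8 mm high along its two y-running edges; it rises straight up on a toothed column and carries two bottles
- plate_top (a point): centre of the top face of the fixed white plastic transfer plate, 130 x 110 mm, 196 mm above the bench: level with the tray on its third notch
- column (a joint): height of the tray above its lowest position, m: 0 at the start. A spring pawl clicks under a tooth every 18 mm (0.018, 0.036, 0.054, 0.072, 0.090; end stop 0.092). The tray must be raised a millimetre or two past a notch for the pawl to snap in; when let go it sinks back and rests on the last notch passed, never lower. Third notch = 0.054.
- handle (a joint): angle of the handle, rad: 0 at the start (paddle end up, the lever sloping 0.42 rad above level), growing as the paddle goes down. Geared to the tray: handle angle = 10 x column height in m, so 0.18 rad a notch, third notch at 0.54 (lever 0.12 rad below level). Pressing at the paddle takes about 3 to 8 N. While the catch is under its lug the handle is stopped within its first 0.1 rad, before any click: do not force it.
- paddle (a point): centre of the top face of the black plastic palm paddle at the handle's end: 70 mm (lift x) x 60 mm (along the lever), 14 mm thick, 205 mm along the lever from the pivot; at the start about 232 mm above the bench, on the third notch about 124 mm. It moves with the handle and tilts with it.
- handle_pivot (a point): the handle's hinge: 140 mm above the bench over the lift's origin, its axis along the lift's x. The lever is a steel bar 24 mm wide, 12 mm thick, with a square lug hanging under it 60 mm from the pivot, which the catch blocks.
- catch (a joint): angle of the safety catch, rad: a flat steel bar 150 mm long turning level on a fixed vertical spindle. 0 to 0.12 at the start: one end lies under the handle's lug and blocks it. It grows as the black post on the other end swings from the lift's +x side towards its -y side (towards the paddle end; clockwise from above). End stop 1.25; well clear means 0.8 or more. It stays where it is left; about 2 N at the post moves it.
- catch_pivot (a point): axis of the catch's spindle, at lift x +65 mm, y -60 mm, 127 mm above the bench (top face of the bar)
- catch_post (a point): top centre of the upright black post on the catch's outer end, to push it by: round, 18 mm thick, standing 66 mm above the bar, its top 193 mm above the bench, 75 mm from the catch's spindle
- bottle_a: clear glass bottle with a black cap, 54 mm thick, 125 mm tall, origin under its foot; stands on the tray
- bottle_b: the same bottle again, also on the tray
- bottle_c: the same bottle, standing on the fixed transfer plate: leave alone
- bottle_d: the same bottle, standing on the bench beyond the tray: leave alone
- cap_tub: grey plastic tub of black caps, 140 x 110 x 60 mm, origin under its centre, on the bench on the lift's +x side: leave alone
- carton: small cardboard carton, 100 x 130 x 70 mm, origin under its centre, on the bench on the lift's +x side near the paddle end: leave alone
Things that resemble listed ones, but are neither listed nor needed, are in the scene too. What is shaped like the bottle_b but orange is not meant. What is shaped like the bottle_a but orange is not meant.

How it is judged:
On the way, in this order (a step that is already met when the one before it is completed fails the run):
1. the safety catch is swung clear of the handle (0.8 rad or more) (value of joint catch above 0.8 rad), for 0.1 s.
2. the tray has been raised to the third notch (value of joint column above 0.052 m), for 0.1 s.
At the end, for the whole second after the job is handed in: The tray rests on its third notch, level with the transfer plate (column 50 to 58 mm, at rest), the catch is still swung clear (0.8 rad or more), and both bottles stand still and upright (within 0.15 rad) on the tray, within 80 mm of its centre (value of joint column between 0.05 and 0.058 m and velocity of joint column between -0.01 and 0.01 m/s and value of joint catch above 0.8 rad and angle between each of bottle_a, bottle_b's own z axis and vertical below 0.15 rad and distance between each of bottle_a, bottle_b and tray_top below 0.08 m and linear speed of each of bottle_a, bottle_b below 0.02 m/s); the robot touches nothing.
It fails at once if the tray is raised to the fourth notch (value of joint column above 0.0715 m).
It fails at once if a bottle of the tray falls over (angle between any of bottle_a, bottle_b's own z axis and vertical above 0.6 rad).
It fails at once if a bystander (bottle on the plate or bench, tub, carton) is moved by more than 30 mm (distance of any of bottle_c, bottle_d, cap_tub, carton from where it was at the start of the episode above 0.03 m).
It also fails if it takes over 59 s, if anything falls off the work surface, if the arm or the gripper's body presses on something with over 40 N, if the wrist force passes 120 N, or if a joint passes its speed limit or range.

## Working session

There is one attempt and no reset: what is moved stays moved. The work goes in short steps, Python scripts to look and compute and a tool call to move; the robot and the scene stay as the last step left them, time stands still between calls to the robot, and variables do not carry over. Pictures are saved under pics/ and viewed, and the job is handed in when it is done.

Besides the shell and the picture viewer there is one more tool, called after "Request:" by a JSON object that holds its "method" and its "body". move_arm: Moves the arm, as the interface text tells. Its arguments: {"type":"object","properties":{"rows":{"type":"array","items":{"type":"number"}},"grip_force":{"type":"number"}},"required":["rows"]}

```bash
mkdir -p pics; ls
cat > h.py <<'E'
import numpy as np,cv2
from rig import robot
def unproj(c,px,z=None):
    K=c["camera_matrix"];u,v=px
    d=np.linalg.inv(K)@[u,v,1]
    R=np.array(c["R"]);t=np.array(c["t"])
    if z is None:
        zz=c["z_map"][int(round(v)),int(round(u))]; return R.T@(d*zz-t)
    o=-R.T@t; w=R.T@d; return o+w*(z-o[2])/w[2]
def proj(c,X):
    p=c["camera_matrix"]@(np.array(c["R"])@X+np.array(c["t"]));return p[:2]/p[2]
E
python3 - <<'E'
from h import *
hz=dict(paddle=None,handle_pivot=.14,catch_pivot=.127,catch_post=.193,tray_top=.142,plate_top=.196)
for n in("scene","side"):
    c=robot.camera(n);cv2.imwrite(f"pics/{n}0.png",c["color"][:,:,::-1])
    for k,z in hz.items():
        for d in robot.spot_point(n,k)[:2]:
            a=d["at"];print(n,k,np.round(a),round(d["conf"],2),np.round(unproj(c,a),3),np.round(unproj(c,a,z or .232),3))
    for k in("bottle_a","carton","cap_tub"):
        for d in robot.spot_point(n,k)[:6]:
            a=d["at"];print(n,k,np.round(a),round(d["conf"],2),np.round(unproj(c,a),3),np.round(unproj(c,a,.0),3))
print(robot.get_obs())
E
```

```text
pics
scene paddle [227. 145.] 0.81 [0.571 0.019 0.319] [ 0.498 -0.159  0.232]
scene handle_pivot [267. 198.] 0.86 [0.463 0.025 0.149] [0.456 0.011 0.14 ]
scene catch_pivot [236. 202.] 0.69 [ 0.535 -0.011  0.136] [ 0.529 -0.024  0.127]
scene catch_post [207. 188.] 0.77 [ 0.613 -0.012  0.197] [ 0.611 -0.019  0.193]
scene tray_top [298. 218.] 0.89 [0.432 0.134 0.144] [0.43  0.131 0.142]
scene tray_top [338. 223.] 0.51 [0.438 0.297 0.231] [0.353 0.19  0.142]
scene plate_top [340. 222.] 0.73 [0.433 0.297 0.232] [0.399 0.254 0.196]
scene bottle_a [304. 213.] 0.81 [0.423 0.142 0.16 ] [ 0.284 -0.068  0.   ]
scene bottle_a [324. 339.] 0.69 [0.518 0.4   0.028] [0.502 0.38  0.   ]
scene bottle_a [329. 229.] 0.67 [0.452 0.287 0.215] [0.259 0.035 0.   ]
scene bottle_a [286. 221.] 0.61 [0.482 0.16  0.166] [ 0.353 -0.054  0.   ]
scene bottle_a [412. 290.] 0.61 [0.242 0.358 0.021] [ 0.222  0.342 -0.   ]
scene bottle_a [274. 339.] 0.58 [0.611 0.353 0.027] [0.599 0.332 0.   ]
scene carton [173. 224.] 0.58 [ 0.682 -0.114  0.046] [ 0.666 -0.181  0.   ]
scene cap_tub [228. 287.] 0.68 [0.641 0.185 0.042] 
[... 1191 characters left out ...]
.137 0.   ]
{'time': 1.0, 'q': array([-1.78523453e-01,  5.27472313e-01,  1.43270538e+00,  5.18485327e-06,
        1.18140360e+00, -1.78510906e-01]), 'joint_velocities': array([-0.00035478, -0.0008393 ,  0.0003883 ,  0.00036538,  0.00066393,
       -0.00031346]), 'joint_torque': array([-8.47311981e-05, -4.40019608e+01, -1.76988101e+01,  6.34155516e-02,
        5.03125589e-02, -2.33748509e-06]), 'position': array([6.24975402e-01, 2.09252674e-05, 1.83163708e-01]), 'tool_rot': array([7.07111913e-01, 7.07101649e-01, 5.20825529e-06, 3.29621573e-06]), 'ft_force': array([ 1.11302603, -0.08905952, -0.60260291]), 'moment': array([0.03130968, 0.04046365, 0.01345487]), 'grip_width': 0.08718406057088667}
```

Run:
```python
from h import *
o=robot.get_obs()
c=robot.camera("wrist");cv2.imwrite(f"pics/wrist0.png",c["color"][:,:,::-1])
for k in("catch_post","catch_pivot"):print(robot.spot_point("wrist",k))
print(c["tool_from_camera"],c["camera_matrix"])
# fit lift pose from points
P=dict(hp=(0,0),cp=(65,-60),tt=(0,120),pt=(0,247),pad=(0,-205*np.cos(.42)))
W=dict(hp=(.454,.018),cp=(.525,-.026),tt=(.432,.130),pt=(.404,.261),pad=(.493,-.159))
A=np.array(list(P.values()))/1000;B=np.array(list(W.values()))
a=A-A.mean(0);b=B-B.mean(0)
th=np.arctan2((a[:,0]*b[:,1]-a[:,1]*b[:,0]).sum(),(a*b).sum())
R=np.array([[np.cos(th),-np.sin(th)],[np.sin(th),np.cos(th)]])
o0=B.mean(0)-R@A.mean(0);print("yaw",th,"o",o0,"res",(A@R.T+o0-B).round(3))
```

```text
[{'at': [234.5, 245.5], 'conf': 0.92}, {'at': [248.6, 33.0], 'conf': 0.37}]
[{'at': [153.4, 223.1], 'conf': 0.88}, {'at': [234.3, 243.3], 'conf': 0.48}]
[[ 3.55878245e-04 -9.65822531e-01 -2.59203998e-01  7.03107446e-02]
 [ 9.99999917e-01  2.92620073e-04  2.82631274e-04 -8.39659307e-04]
 [-1.97123359e-04 -2.59204077e-01  9.65822555e-01 -2.01423364e-01]
 [ 0.00000000e+00  0.00000000e+00  0.00000000e+00  1.00000000e+00]] [[326.53143384   0.         260.73660675]
 [  0.         326.53143384 193.4064395 ]
 [  0.           0.           1.        ]]
yaw 0.20463329688418405 o [0.45374079 0.01869492] res [[-0.     0.001]
 [ 0.005 -0.001]
 [-0.003  0.006]
 [-0.    -0.   ]
 [-0.001 -0.006]]
```

View pics/scene0.png

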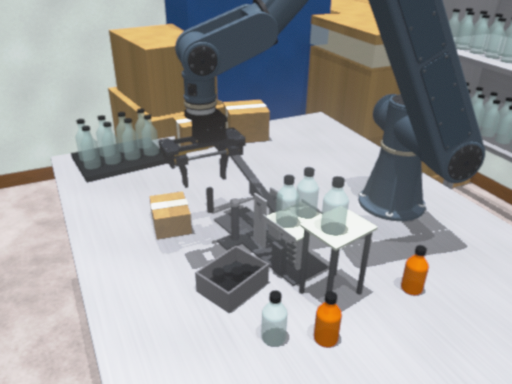

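View pics/side0.png

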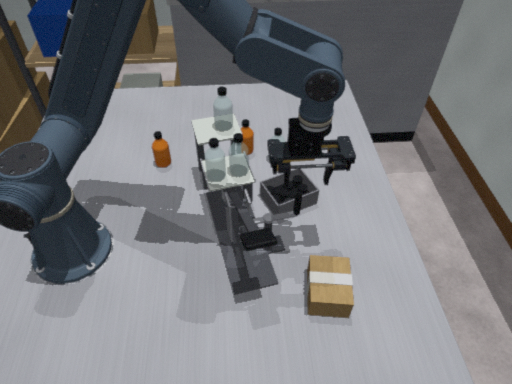

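```bash
ls pics
```

```text
scene0.png
side0.png
wrist0.png
```

View pics/wrist0.png

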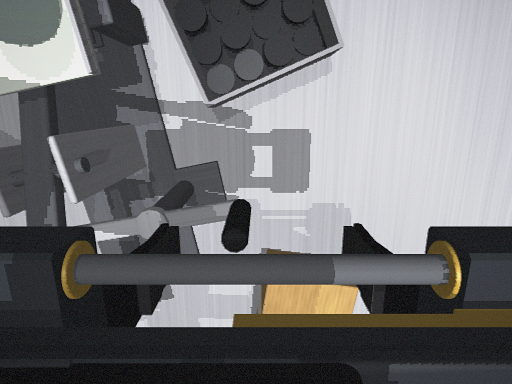

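Request:
{"method": "move_arm", "body": {"rows": [5,40,0,0,0,0,0,0,0,0,0,0,-0.15,1,0,0,0,0,0,-0.15,1,0,0,0,0,0,-0.15,1,0,0,-15,0,0,0,1,0,0,-16,0,0,0,1,0,0,0,0,0,0,1,0,0,0,0,0,0,1]}}

```text
time: 1.95
position: [0.6299, 0.0401, 0.1521]
tool_rot: [0.847, 0.532, -0.0, -0.0]
ft_force: [-0.1, -0.6, 0.0]
grip_width: 0.0389
```

Request:
{"method": "move_arm", "body": {"rows": [0,0,0,0,0,0,1,-18,-20,0,0,0,0,1,0,-10,0,0,0,0,1,0,-10,0,0,0,0,1,-1,-10,0,0,0,0,1,-1,-11,0,0,0,0,1,-1,-11,0,0,0,0,1,-5,-10,0,0,0,0,1,-5,-10,0,0,0,0,1,-7,-8,0,0,0,0,1,-8,-9,0,0,0,0,1,0,0,0,0,0,0,1]}}

```text
time: 3.15
position: [0.5856, -0.0719, 0.1539]
tool_rot: [0.847, 0.531, 0.001, 0.003]
ft_force: [1.4, -1.6, 6.4]
grip_width: 0.0004
```

Run:
```python
from h import *
for n in("scene","side","wrist"):
    o=robot.get_obs()
    c=robot.camera(n);cv2.imwrite(f"pics/{n}1.png",c["color"][:,:,::-1])
    for k,z in(("catch_post",.193),("catch_pivot",.127)):
        for d in robot.spot_point(n,k)[:1]:
            a=d["at"]
            if n=="wrist":
                from scipy.spatial.transform import Rotation as Ro
                T=np.eye(4);T[:3,:3]=Ro.from_quat(o["tool_rot"]).as_matrix();T[:3,3]=o["position"]
                C=np.linalg.inv(T@c["tool_from_camera"]);c["R"]=C[:3,:3];c["t"]=C[:3,3]
            print(n,k,np.round(a),d["conf"],unproj(c,a,z).round(3))
print(o["position"],o["ft_force"],o["time"])
```

```text
scene catch_post [206. 178.] 0.67 [ 0.596 -0.066  0.193]
scene catch_pivot [234. 201.] 0.82 [ 0.532 -0.032  0.127]
side catch_post [291. 219.] 0.67 [ 0.577 -0.088  0.193]
side catch_pivot [269. 219.] 0.87 [ 0.536 -0.031  0.127]
wrist catch_pivot [166. 179.] 0.97 [ 0.533 -0.024  0.127]
[ 0.58596986 -0.07152833  0.15387668] [ 0.59469076 -2.14286307  6.85460638] 3.45
```

View pics/wrist1.png

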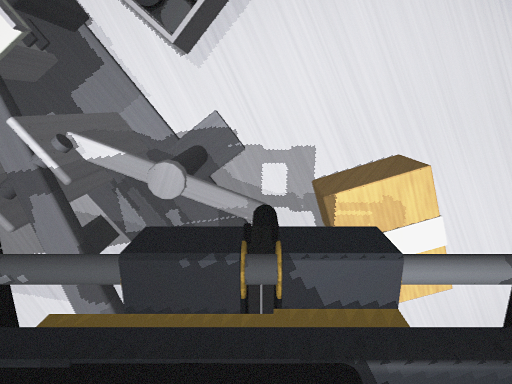

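View pics/side1.png

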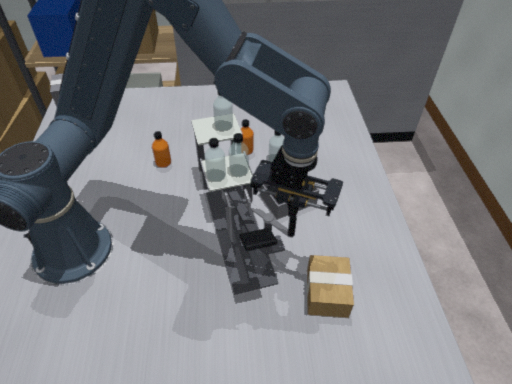

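Run:
```python
import cv2,numpy as np
a=cv2.imread("pics/side1.png")[170:300,200:350];b=cv2.imread("pics/scene1.png")[120:250,160:310];w=cv2.imread("pics/wrist1.png")[140:270,150:300]
cv2.imwrite("pics/z1.png",cv2.resize(np.vstack([np.hstack([a,b])]),None,fx=2.6,fy=2.6,interpolation=2))
cv2.imwrite("pics/z2.png",cv2.resize(w,None,fx=4,fy=4,interpolation=2))
```

```text
(no output)
```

View pics/z1.png

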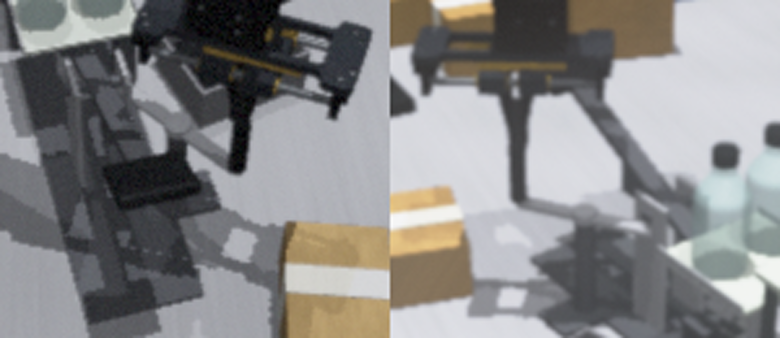

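View pics/z2.png

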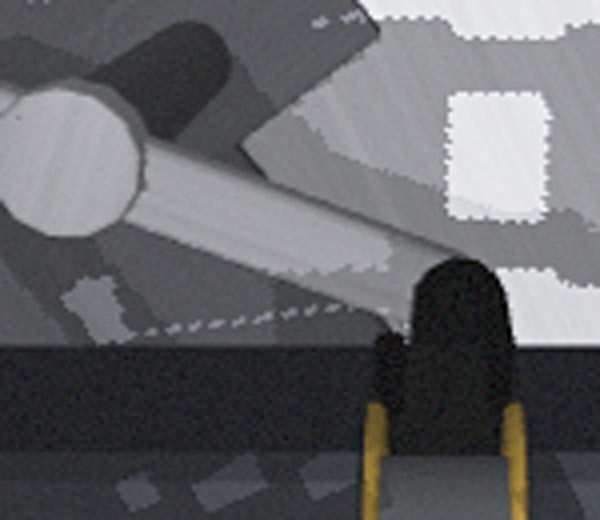

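Run:
```python
from h import *
from scipy.spatial.transform import Rotation as Ro
o=robot.get_obs();c=robot.camera("wrist")
T=np.eye(4);T[:3,:3]=Ro.from_quat(o["tool_rot"]).as_matrix();T[:3,3]=o["position"]
C=np.linalg.inv(T@c["tool_from_camera"]);c["R"]=C[:3,:3];c["t"]=C[:3,3]
for p,q in(((130,220),(370,310)),((150,140),(450,250))):
    A,B=[unproj(c,(150+x/4,140+y/4),.127) for x,y in(p,q)]
    d=B-A;print(A.round(3),B.round(3),"catch",.205-np.arctan2(d[1],d[0]))
print(unproj(c,(150+65/4,140+160/4),.13), o["ft_force"])
```

```text
[ 0.538 -0.04   0.127] [ 0.569 -0.074  0.127] catch 1.0354905288551643
[ 0.548 -0.029  0.127] [ 0.588 -0.07   0.127] catch 1.0211163584984644
[ 0.53403719 -0.0249238   0.13      ] [-0.08088928 -2.31099865  6.15235382]
```

Request:
{"method": "move_arm", "body": {"rows": [7,13,0,0,0,0,1,7,14,0,0,0,0,1,0,0,40,0,0,0,1,0,0,45,0,0,0,1,0,0,45,0,0,0,1,-22,-25,0,0,0,0.13,1,-22,-25,0,0,0,0.13,1,-22,-25,0,0,0,0.13,1,-20,-25,0,0,0,0.13,1,-20,-23,0,0,0,0.13,1,0,0,0,0,0,0,1]}}

```text
time: 4.75
position: [0.4895, -0.1677, 0.2819]
tool_rot: [0.634, 0.773, -0.001, -0.001]
ft_force: [0.5, 0.2, -0.4]
grip_width: 0.0006
```

```bash
cat > look.py <<'E'
from h import *
import sys
from scipy.spatial.transform import Rotation as Ro
i=sys.argv[1]
for n in("scene","side","wrist"):
    o=robot.get_obs()
    c=robot.camera(n);cv2.imwrite(f"pics/{n}{i}.png",c["color"][:,:,::-1])
    if n=="wrist":
        T=np.eye(4);T[:3,:3]=Ro.from_quat(o["tool_rot"]).as_matrix();T[:3,3]=o["position"]
        C=np.linalg.inv(T@c["tool_from_camera"]);c["R"]=C[:3,:3];c["t"]=C[:3,3]
    for k,z in(("catch_post",.193),("catch_pivot",.127),("paddle",.232),("tray_top",.142)):
        for d in robot.spot_point(n,k)[:1]:
            a=d["at"]
            print(n,k,np.round(a),d["conf"],unproj(c,a,z).round(3),unproj(c,a).round(3))
print(o["position"],o["ft_force"],o["time"])
E
python3 look.py 2
```

```text
scene catch_post [206. 177.] 0.9 [ 0.594 -0.073  0.193] [ 0.477 -0.41   0.002]
scene catch_pivot [230. 204.] 0.8 [ 0.547 -0.024  0.127] [ 0.546 -0.025  0.126]
scene paddle [228. 145.] 0.84 [ 0.495 -0.159  0.232] [ 0.496 -0.155  0.234]
scene tray_top [302. 218.] 0.58 [0.421 0.134 0.142] [0.422 0.136 0.143]
side catch_post [298. 210.] 0.92 [ 0.599 -0.063  0.193] [ 0.599 -0.061  0.191]
side catch_pivot [269. 218.] 0.9 [ 0.534 -0.029  0.127] [ 0.534 -0.031  0.129]
side paddle [258. 239.] 0.9 [ 0.495 -0.168  0.232] [ 0.495 -0.171  0.236]
wrist catch_post [415.  90.] 0.95 [ 0.603 -0.057  0.193] [ 0.604 -0.057  0.193]
wrist catch_pivot [331.  44.] 0.57 [ 0.535 -0.022  0.127] [ 0.534 -0.023  0.131]
wrist paddle [265. 190.] 0.97 [ 0.494 -0.158  0.232] [ 0.494 -0.158  0.233]
wrist tray_top [264. 189.] 0.21 [ 0.498 -0.18   0.142] [ 0.493 -0.158  0.232]
[ 0.49228348 -0.16442592  0.28204786] [ 0.61889295 -1.05799378  0.01948303] 5.25
```

View pics/wrist2.png

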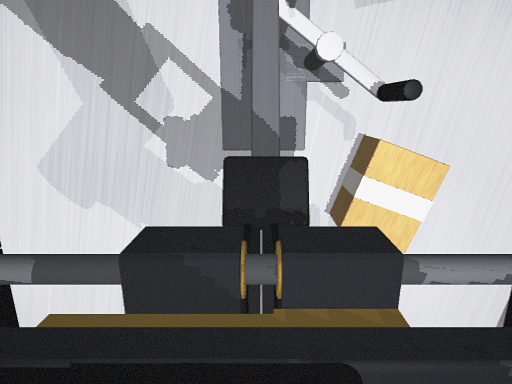

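View pics/side2.png

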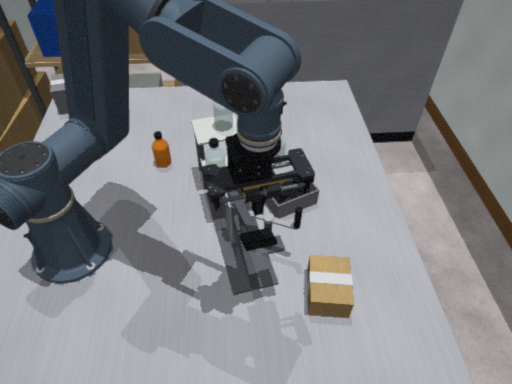

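Request:
{"method": "move_arm", "body": {"rows": [24,24,0,0,0,-0.15,1,24,24,0,0,0,-0.15,1,24,24,0,0,0,-0.15,1,23,23,0,0,0,-0.15,1,23,23,0,0,0,-0.15,1,23,23,0,0,0,-0.15,1,0,0,-40,0,0,0,1,0,0,-40,0,0,0,1,0,0,-40,0,0,0,1,0,0,0,0,0,0,1]}}

```text
time: 6.5
position: [0.628, -0.0229, 0.1561]
tool_rot: [0.907, 0.422, -0.006, -0.004]
ft_force: [-0.0, -0.5, 0.8]
grip_width: 0.0009
```

```bash
python3 look.py 3
python3 - <<'E'
import cv2,numpy as np
a=cv2.imread("pics/side3.png")[170:300,200:350];b=cv2.imread("pics/wrist3.png")[140:270,150:300]
cv2.imwrite("pics/z3.png",cv2.resize(np.hstack([a,b]),None,fx=2.6,fy=2.6,interpolation=2))
E
```

```text
scene catch_post [204. 179.] 0.78 [ 0.601 -0.063  0.193] [ 0.615 -0.022  0.216]
scene catch_pivot [230. 205.] 0.63 [ 0.549 -0.016  0.127] [ 0.548 -0.019  0.125]
scene paddle [227. 145.] 0.58 [ 0.498 -0.155  0.232] [0.565 0.009 0.313]
scene tray_top [302. 220.] 0.96 [0.424 0.141 0.142] [0.429 0.148 0.148]
side catch_post [297. 209.] 0.7 [ 0.597 -0.058  0.193] [ 0.597 -0.059  0.194]
side catch_pivot [267. 217.] 0.76 [ 0.531 -0.024  0.127] [ 0.53  -0.026  0.13 ]
side paddle [259. 238.] 0.86 [ 0.496 -0.165  0.232] [ 0.495 -0.169  0.236]
side tray_top [226. 171.] 0.81 [0.431 0.134 0.142] [0.43  0.138 0.138]
wrist catch_post [254. 306.] 0.83 [ 0.6   -0.057  0.193] [ 0.627 -0.027  0.253]
wrist paddle [142.  56.] 0.62 [0.656 0.072 0.232] [0.62  0.141 0.018]
[ 0.63360564 -0.02415307  0.1634808 ] [ 0.4226335  -0.04722935 -0.68411002] 7.0
```

View pics/z3.png

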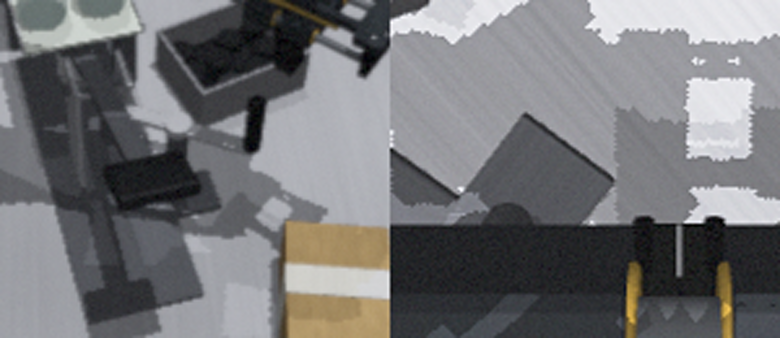

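View pics/wrist3.png

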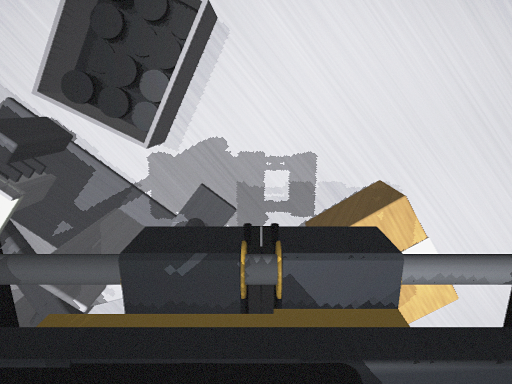

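Request:
{"method": "move_arm", "body": {"rows": [-8,-8,0,0,0,0,1,-8,-9,0,0,0,0,1,-8,-9,0,0,0,0,1,-8,-9,0,0,0,0,1,-8,-8,0,0,0,0,1,0,0,0,0,0,0,1]}}

```text
time: 7.85
position: [0.5916, -0.0683, 0.1622]
tool_rot: [0.907, 0.421, -0.0, -0.0]
ft_force: [0.3, 0.4, -0.5]
grip_width: 0.0003
```

```bash
python3 look.py 4
python3 - <<'E'
import cv2,numpy as np
a=cv2.imread("pics/side4.png")[170:300,200:350];b=cv2.imread("pics/wrist4.png")[140:270,150:300]
cv2.imwrite("pics/z4.png",cv2.resize(np.hstack([a,b]),None,fx=2.6,fy=2.6,interpolation=2))
E
```

```text
scene catch_post [205. 182.] 0.8 [ 0.605 -0.049  0.193] [ 0.605 -0.049  0.193]
scene catch_pivot [232. 203.] 0.82 [ 0.541 -0.024  0.127] [ 0.543 -0.019  0.13 ]
scene paddle [227. 144.] 0.87 [ 0.494 -0.164  0.232] [ 0.559 -0.005  0.309]
scene tray_top [302. 219.] 0.75 [0.426 0.14  0.142] [0.427 0.142 0.143]
side catch_post [299. 212.] 0.61 [ 0.599 -0.069  0.193] [ 0.6   -0.063  0.187]
side catch_pivot [266. 216.] 0.97 [ 0.527 -0.019  0.127] [ 0.526 -0.021  0.13 ]
side paddle [257. 235.] 0.73 [ 0.493 -0.158  0.232] [ 0.493 -0.156  0.229]
side tray_top [225. 171.] 0.86 [0.429 0.134 0.142] [0.429 0.113 0.162]
wrist catch_post [263. 216.] 0.71 [ 0.601 -0.059  0.193] [ 0.601 -0.059  0.193]
wrist catch_pivot [166. 207.] 0.64 [ 0.535 -0.023  0.127] [ 0.536 -0.023  0.13 ]
wrist tray_top [ 43. 230.] 0.27 [0.461 0.022 0.142] [0.465 0.021 0.147]
[ 0.59314981 -0.06667704  0.16208222] [-0.30705066 -0.28029184 -0.40700735] 8.35
```

View pics/z4.png

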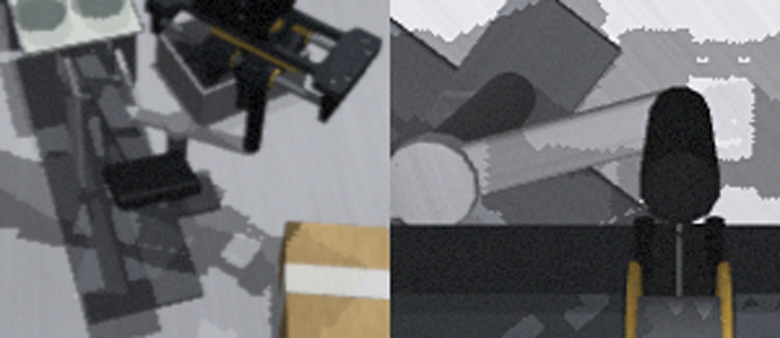

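Request:
{"method": "move_arm", "body": {"rows": [0,0,20,0,0,0,1,0,0,25,0,0,0,0.4,0,0,20,0,0,0,0.4,8,8,0,0,0,0,0.4,0,0,0,0,0,0,0.4,0,0,0,0,0,0,0.4,0,0,0,0,0,0,0.4,0,0,0,0,0,0,0.4], "grip_force": 15}}

```text
time: 9.4
position: [0.6003, -0.0588, 0.2259]
tool_rot: [0.907, 0.422, -0.001, -0.001]
ft_force: [-0.5, 0.2, -0.5]
grip_width: 0.0475
```

```bash
python3 look.py 5
```

```text
scene catch_post [204. 180.] 0.8 [ 0.604 -0.058  0.193] [ 0.606 -0.051  0.197]
scene catch_pivot [234. 200.] 0.7 [ 0.531 -0.035  0.127] [ 0.535 -0.025  0.133]
scene paddle [227. 146.] 0.72 [ 0.5   -0.153  0.232] [ 0.5   -0.153  0.232]
scene tray_top [302. 219.] 0.72 [0.424 0.137 0.142] [0.426 0.14  0.144]
side catch_post [296. 210.] 0.76 [ 0.594 -0.062  0.193] [ 0.594 -0.061  0.192]
side catch_pivot [269. 218.] 0.65 [ 0.536 -0.027  0.127] [ 0.536 -0.03   0.13 ]
side paddle [257. 236.] 0.76 [ 0.493 -0.161  0.232] [ 0.493 -0.16   0.229]
side tray_top [225. 175.] 0.58 [0.428 0.118 0.142] [0.428 0.113 0.147]
wrist catch_post [262. 197.] 0.6 [ 0.604 -0.056  0.193] [ 0.604 -0.056  0.193]
wrist catch_pivot [184. 197.] 0.89 [ 0.535 -0.023  0.127] [ 0.536 -0.023  0.131]
[ 0.60098944 -0.05899506  0.22719163] [-0.06807445 -0.37092592  0.40941976] 9.9
```

View pics/wrist5.png

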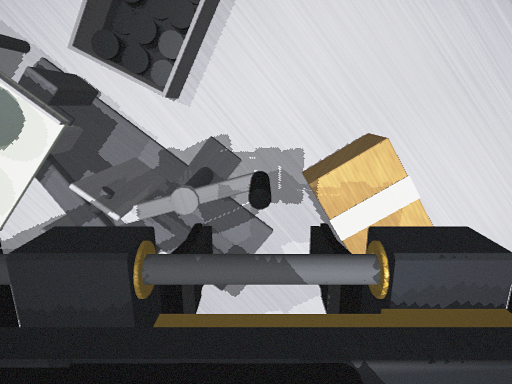

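View pics/side5.png

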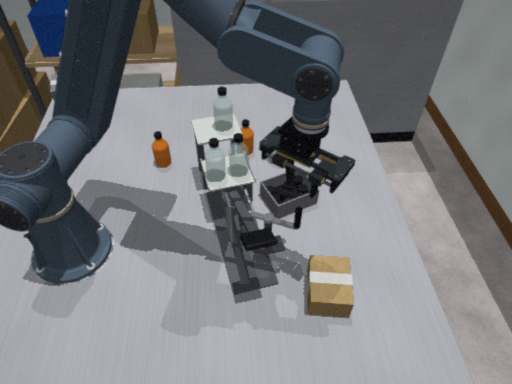

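Request:
{"method": "move_arm", "body": {"rows": [1,1,-25,0,0,0,0.4,0,0,-25,0,0,0,0.4,0,0,-15,0,0,0,0.4,0,0,0,0,0,0,1,0,0,0,0,0,0,1,0,0,0,0,0,0,1,0,0,0,0,0,0,1,0,0,0,0,0,0,1], "grip_force": 15}}

```text
time: 10.95
position: [0.6026, -0.0581, 0.1631]
tool_rot: [0.907, 0.422, 0.001, 0.001]
ft_force: [0.4, 0.5, 1.2]
grip_width: 0.0204
```

Request:
{"method": "move_arm", "body": {"rows": [0,0,0,0,0,0,1,-4,-7,0,0,0,0,1,-4,-6,0,0,0,0,1,-5,-6,0,0,0,0,1,-5,-5,0,0,0,0,1,-5,-4,0,0,0,0,1,0,0,0,0,0,0,1,0,0,0,0,0,0,1]}}

```text
time: 11.75
position: [0.5789, -0.0861, 0.1622]
tool_rot: [0.907, 0.422, 0.0, 0.0]
ft_force: [1.7, 0.7, -0.1]
grip_width: 0.0004
```

```bash
python3 look.py 6
python3 - <<'E'
import cv2,numpy as np
a=cv2.imread("pics/side6.png")[170:300,200:350];b=cv2.imread("pics/wrist6.png")[140:270,150:300]
cv2.imwrite("pics/z6.png",cv2.resize(np.hstack([a,b]),None,fx=2.6,fy=2.6,interpolation=2))
E
```

```text
scene catch_post [233. 200.] 0.67 [0.575 0.063 0.193] [ 0.537 -0.027  0.134]
scene catch_pivot [233. 200.] 0.72 [ 0.533 -0.037  0.127] [ 0.538 -0.027  0.134]
scene tray_top [299. 220.] 0.85 [0.431 0.139 0.142] [0.434 0.143 0.145]
side catch_post [296. 209.] 0.73 [ 0.595 -0.058  0.193] [ 0.576 -0.136  0.285]
side catch_pivot [265. 215.] 0.87 [ 0.526 -0.017  0.127] [ 0.525 -0.021  0.132]
side paddle [256. 239.] 0.68 [ 0.49  -0.168  0.232] [ 0.489 -0.17   0.236]
side tray_top [226. 170.] 0.81 [0.43  0.138 0.142] [0.43  0.138 0.142]
wrist catch_post [258. 169.] 0.6 [ 0.602 -0.056  0.193] [ 0.602 -0.056  0.192]
wrist catch_pivot [161. 175.] 0.71 [ 0.535 -0.022  0.127] [ 0.537 -0.023  0.131]
[ 0.57902355 -0.08584777  0.16210407] [ 0.46037899 -0.00164372  0.31854327] 12.25
```

View pics/z6.png

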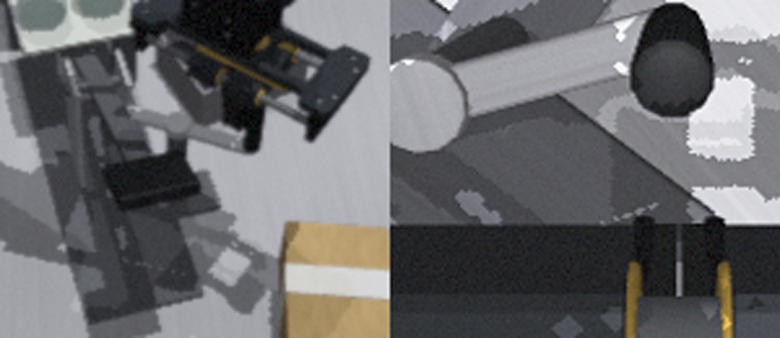

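Run:
```python
from h import *
for n in("side","scene"):
    c=robot.camera(n)
    print(n,"tip exp",proj(c,np.array([.579,-.086,.162])),"post .193",proj(c,np.array([.602,-.057,.193])),"postbase",proj(c,np.array([.602,-.057,.127])))
    for X in ([.579,-.086,.2],[.579,-.086,.23]): print(proj(c,np.array(X)))
    im=c["color"][:,:,::-1].copy()
    for X,col in(([.579,-.086,.162],(0,0,255)),([.602,-.057,.193],(0,255,0)),([.602,-.057,.127],(255,0,0))):
        p=proj(c,np.array(X));im[int(round(p[1])),int(round(p[0]))]=col
    cx,cy=(290,220) if n=="side" else (215,170)
    cr=cv2.resize(im[cy-50:cy+50,cx-60:cx+60],None,fx=6,fy=6,interpolation=0)
    cv2.imwrite(f"pics/zz_{n}.png",cr)
    s=c["z_map"]
    if n=="side":
        for u in range(280,310,3):print([ (lambda p: (round(p[0],3),round(p[1],3),round(p[2],3)))(unproj(c,(u,v))) for v in (205,215,222,228)])
```

```text
side tip exp [290.29587963 226.57675465] post .193 [299.17964002 208.41480923] postbase [296.88070294 225.5855206 ]
[291.46478739 216.44899603]
[292.43660962 208.02884409]
[(np.float64(0.578), np.float64(0.072), np.float64(0.059)), (np.float64(0.581), np.float64(0.075), np.float64(0.011)), (np.float64(0.561), np.float64(-0.043), np.float64(0.127)), (np.float64(0.577), np.float64(0.036), np.float64(-0.001))]
[(np.float64(0.588), np.float64(0.079), np.float64(0.051)), (np.float64(0.591), np.float64(0.077), np.float64(0.008)), (np.float64(0.569), np.float64(-0.041), np.float64(0.124)), (np.float64(0.586), np.float64(0.037), np.float64(-0.003))]
[(np.float64(0.557), np.float64(-0.117), np.float64(0.278)), (np.float64(0.565), np.float64(-0.091), np.float64(0.213)), (np.float64(0.576), np.float64(-0.043), np.float64(0.126)), (np.float64(0.595), np.float64(0.036), np.float64(-0.001))]
[(np.float64(0.562), np.float64(-0.124), np.float64(0.285)), (np.float64(0.571), np.float64(-0.093), np.float64(0.215)), (np.float64(0.584), np.float64(-0.045), np.float64(0.128)), (np.float64(0.603), np.float
[... 931 characters left out ...]
loat64(0.637), np.float64(0.03), np.float64(0.002))]
[(np.float64(0.656), np.float64(0.105), np.float64(0.015)), (np.float64(0.654), np.float64(0.079), np.float64(0.0)), (np.float64(0.65), np.float64(0.054), np.float64(-0.001)), (np.float64(0.647), np.float64(0.034), np.float64(-0.004))]
[(np.float64(0.667), np.float64(0.111), np.float64(0.007)), (np.float64(0.663), np.float64(0.08), np.float64(-0.001)), (np.float64(0.659), np.float64(0.054), np.float64(-0.002)), (np.float64(0.655), np.float64(0.032), np.float64(-0.001))]
scene tip exp [209.73057343 184.09976742] post .193 [204.94342763 180.4012303 ] postbase [205.99992153 202.22213678]
[209.19547695 171.53672624]
[208.7608776  161.33316559]
```

View pics/zz_side.png

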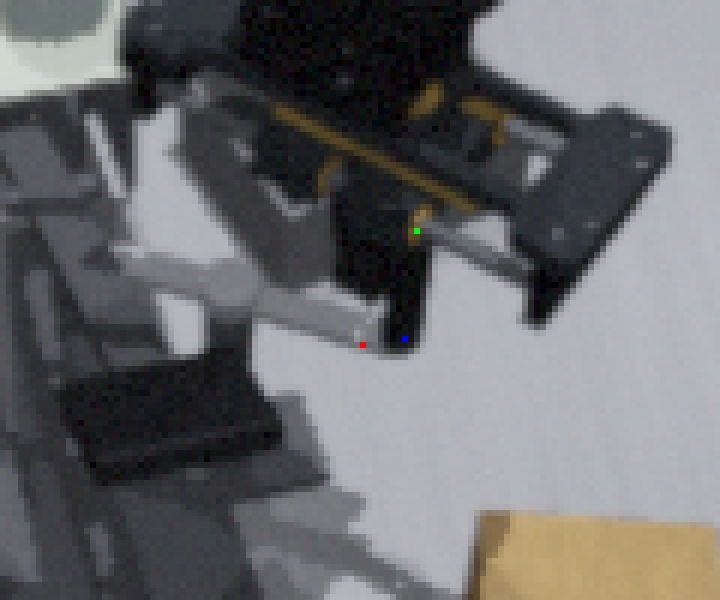

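View pics/zz_scene.png

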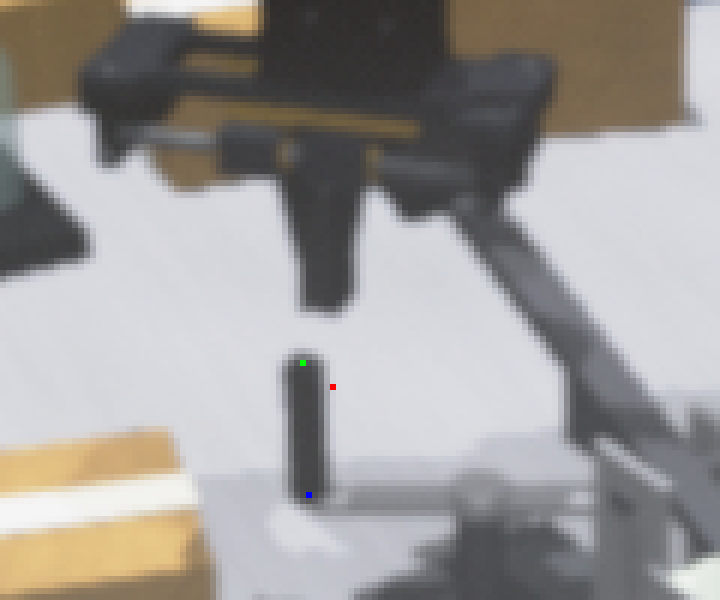

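Request:
{"method": "move_arm", "body": {"rows": [0,0,25,0,0,0,1,16,20,0,0,0,0,1,16,20,0,0,0,0,1,17,20,0,0,0,0,1,0,0,-20,0,0,0,1,0,0,-25,0,0,0,1,0,0,-22,0,0,0,1,0,0,0,0,0,0,1,0,0,0,0,0,0,1]}}

```text
time: 13.5
position: [0.628, -0.026, 0.1201]
tool_rot: [0.907, 0.422, -0.0, -0.0]
ft_force: [0.6, 0.5, 0.6]
grip_width: 0.0006
```

Request:
{"method": "move_arm", "body": {"rows": [-6,-8,0,0,0,0,1,-6,-8,0,0,0,0,1,-6,-7,0,0,0,0,1,-6,-7,0,0,0,0,1,0,0,0,0,0,0,1]}}

```text
time: 14.0
position: [0.6035, -0.0575, 0.1208]
tool_rot: [0.907, 0.421, 0.0, 0.0]
ft_force: [0.1, 0.0, 1.2]
grip_width: 0.0007
```

```bash
python3 look.py 7
python3 - <<'E'
import cv2,numpy as np
a=cv2.imread("pics/scene7.png")[110:240,140:290];b=cv2.imread("pics/wrist7.png")[140:270,150:300]
cv2.imwrite("pics/z7.png",cv2.resize(np.hstack([a,b]),None,fx=2.6,fy=2.6,interpolation=2))
E
```

```text
scene catch_post [227. 147.] 0.75 [ 0.471 -0.226  0.193] [ 0.503 -0.147  0.232]
scene catch_pivot [232. 200.] 0.88 [ 0.535 -0.039  0.127] [ 0.541 -0.025  0.136]
scene paddle [227. 147.] 0.92 [ 0.503 -0.143  0.232] [ 0.502 -0.146  0.23 ]
scene tray_top [300. 216.] 0.89 [0.423 0.126 0.142] [0.429 0.134 0.148]
side catch_post [295. 214.] 0.56 [ 0.589 -0.074  0.193] [ 0.589 -0.073  0.192]
side catch_pivot [266. 218.] 0.87 [ 0.528 -0.026  0.127] [ 0.527 -0.03   0.132]
side paddle [258. 237.] 0.74 [ 0.494 -0.162  0.232] [ 0.494 -0.163  0.234]
side tray_top [228. 171.] 0.81 [0.435 0.135 0.142] [0.435 0.135 0.142]
wrist catch_post [264. 316.] 0.79 [ 0.591 -0.073  0.193] [ 0.619 -0.038  0.257]
[ 0.60391589 -0.05571442  0.12000204] [ 0.06110054 -0.11505648 -0.54144404] 14.5
```

View pics/z7.png

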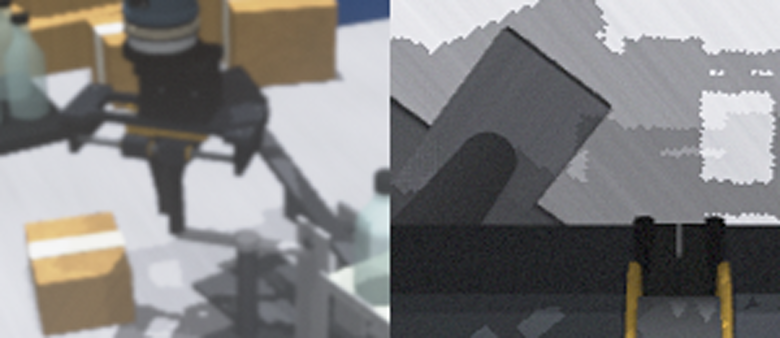

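Request:
{"method": "move_arm", "body": {"rows": [-6,-7,0,0,0,0,1,-6,-6,0,0,0,0,1,0,0,0,0,0,0,1,8,9,0,0,0,0,1,13,16,0,0,0,0,1,0,0,45,0,0,0,1,0,0,45,0,0,0,1,0,0,35,0,0,0,1]}}

```text
time: 15.55
position: [0.6139, -0.0431, 0.2475]
tool_rot: [0.907, 0.422, 0.001, 0.0]
ft_force: [1.1, -0.6, -0.6]
grip_width: 0.0006
```

```bash
python3 look.py 8
```

```text
scene catch_post [208. 173.] 0.92 [ 0.582 -0.093  0.193] [ 0.583 -0.09   0.195]
scene catch_pivot [231. 202.] 0.87 [ 0.541 -0.031  0.127] [ 0.545 -0.021  0.134]
scene paddle [228. 148.] 0.81 [ 0.503 -0.14   0.232] [ 0.501 -0.144  0.23 ]
scene tray_top [300. 218.] 0.75 [0.427 0.134 0.142] [0.429 0.136 0.144]
side catch_pivot [269. 219.] 0.9 [ 0.534 -0.031  0.127] [ 0.533 -0.035  0.132]
side tray_top [226. 172.] 0.68 [0.429 0.131 0.142] [0.429 0.131 0.142]
wrist catch_pivot [191. 213.] 0.83 [ 0.533 -0.026  0.127] [ 0.535 -0.025  0.131]
[ 0.61218489 -0.04372206  0.2435937 ] [-0.31782458 -0.74191363 -0.24430074] 16.05
```

View pics/wrist8.png

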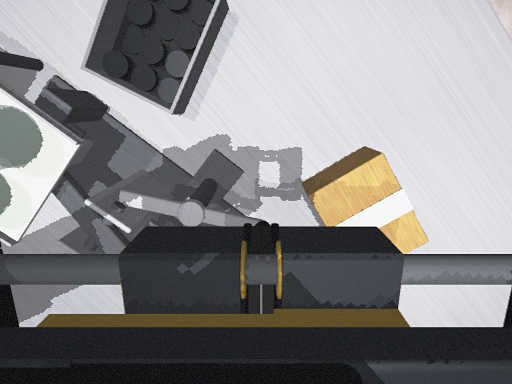

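Request:
{"method": "move_arm", "body": {"rows": [-20,-21,0,0,0,0.15,1,-20,-21,0,0,0,0.15,1,-20,-21,0,0,0,0.15,1,-20,-20,0,0,0,0.15,1,-20,-20,0,0,0,0.15,1,-20,-20,0,0,0,0.15,1,0,0,0,0,0,0,1]}}

```text
time: 17.0
position: [0.491, -0.1688, 0.2452]
tool_rot: [0.634, 0.774, -0.001, -0.0]
ft_force: [0.4, -0.2, -0.5]
grip_width: 0.0009
```

```bash
python3 look.py 9
```

```text
scene catch_post [207. 175.] 0.93 [ 0.586 -0.082  0.193] [ 0.586 -0.081  0.193]
scene catch_pivot [234. 202.] 0.88 [ 0.534 -0.027  0.127] [ 0.538 -0.018  0.133]
scene tray_top [304. 218.] 0.64 [0.417 0.139 0.142] [0.42  0.143 0.145]
side catch_post [288. 220.] 0.56 [ 0.57  -0.089  0.193] [ 0.571 -0.088  0.192]
side catch_pivot [268. 218.] 0.76 [ 0.533 -0.029  0.127] [ 0.533 -0.03   0.129]
side paddle [258. 237.] 0.8 [ 0.495 -0.164  0.232] [ 0.495 -0.163  0.231]
side tray_top [224. 171.] 0.72 [0.425 0.135 0.142] [0.426 0.106 0.17 ]
wrist catch_post [391. 117.] 0.87 [ 0.576 -0.086  0.193] [ 0.576 -0.086  0.193]
wrist catch_pivot [337.  33.] 0.83 [ 0.533 -0.022  0.127] [ 0.532 -0.023  0.131]
wrist paddle [265. 201.] 0.63 [ 0.494 -0.158  0.232] [ 0.494 -0.158  0.232]
[ 0.49330949 -0.1664805   0.24504445] [-5.29434260e-05  6.15925982e-01  1.06923435e-01] 17.5
```

View pics/wrist9.png

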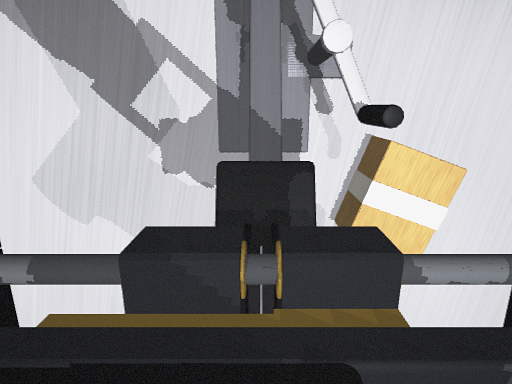

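View pics/scene9.png

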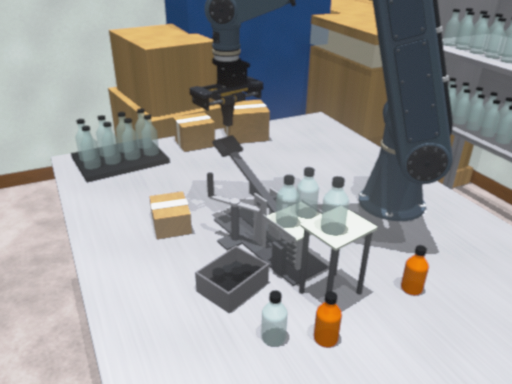

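Request:
{"method": "move_arm", "body": {"rows": [0,0,-36,0,0,0,1,0,-1,-8,0,0,0,1,0,-1,-8,0,0,0,1,0,-1,-8,0,0,0,1,1,-1,-8,0,0,0,1,0,-1,-8,0,0,0,1,0,0,0,0,0,0,1]}}

```text
time: 18.45
position: [0.4952, -0.1731, 0.1698]
tool_rot: [0.633, 0.774, 0.0, 0.002]
ft_force: [0.1, -0.8, 2.4]
grip_width: 0.0004
```

```bash
python3 look.py 10
```

```text
scene catch_post [212. 174.] 0.91 [ 0.571 -0.085  0.193] [ 0.574 -0.077  0.197]
scene catch_pivot [231. 201.] 0.59 [ 0.539 -0.033  0.127] [ 0.544 -0.023  0.134]
scene paddle [228. 152.] 0.8 [ 0.515 -0.111  0.232] [ 0.494 -0.16   0.207]
scene tray_top [303. 212.] 0.6 [0.405 0.112 0.142] [0.423 0.139 0.163]
side catch_post [289. 220.] 0.47 [ 0.573 -0.092  0.193] [ 0.552 -0.186  0.312]
side catch_pivot [289. 199.] 0.57 [0.594 0.031 0.127] [ 0.558 -0.14   0.321]
side paddle [260. 246.] 0.91 [ 0.496 -0.186  0.232] [ 0.496 -0.182  0.226]
side tray_top [225. 167.] 0.7 [0.428 0.151 0.142] [0.429 0.118 0.173]
wrist catch_post [451. 110.] 0.59 [ 0.579 -0.085  0.193] [ 0.579 -0.085  0.192]
wrist catch_pivot [362.   0.] 0.9 [ 0.532 -0.023  0.127] [ 0.531 -0.025  0.131]
wrist paddle [266. 234.] 0.59 [ 0.493 -0.158  0.232] [ 0.494 -0.163  0.22 ]
[ 0.49473783 -0.17235582  0.1696862 ] [ 1.75194574 -1.36421639  5.43652169] 18.95
```

View pics/scene10.png

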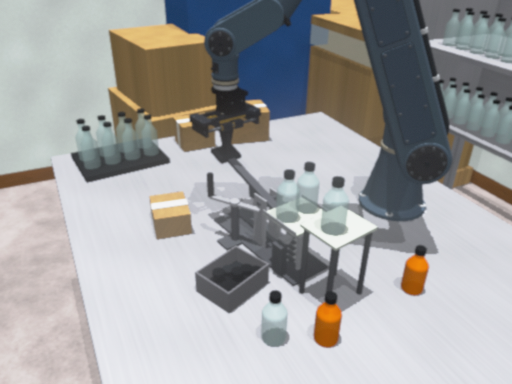

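Request:
{"method": "move_arm", "body": {"rows": [0,-1,-7,0,0,0,1,0,-1,-7,0,0,0,1,0,-1,-7,0,0,0,1,1,-1,-7,0,0,0,1,0,-1,-7,0,0,0,1,0,-1,-7,0,0,0,1,0,-1,-7,0,0,0,1,1,-1,-7,0,0,0,1,0,0,-7,0,0,0,1,0,0,-7,0,0,0,1,0,0,0,0,0,0,1]}}

```text
time: 20.3
position: [0.4948, -0.1795, 0.0979]
tool_rot: [0.633, 0.774, -0.0, -0.002]
ft_force: [0.6, -2.1, 2.5]
grip_width: 0.0006
```

```bash
cat > tray.py <<'E'
from h import *
import sys
i=sys.argv[1]
for n in("scene","side"):
    c=robot.camera(n);cv2.imwrite(f"pics/{n}{i}.png",c["color"][:,:,::-1])
    for k in("tray_top","paddle","plate_top"):
        for d in robot.spot_point(n,k)[:1]:
            print(n,k,np.round(d["at"]),round(d["conf"],2),unproj(c,d["at"]).round(3))
    # height histogram of tray region in lift frame
    K=c["camera_matrix"];v,u=np.mgrid[:384,:512];z=c["z_map"]
    P=np.stack([(u-K[0,2])/K[0,0]*z,(v-K[1,2])/K[1,1]*z,z],-1).reshape(-1,3)[z.ravel()>0]
    W=(P-c["t"])@c["R"]
    col=c["color"].reshape(-1,3)[z.ravel()>0].astype(int)
    th=.205;d=W[:,:2]-[.4537,.0187]
    lx=d@[np.cos(th),np.sin(th)];ly=d@[-np.sin(th),np.cos(th)]
    for nm,y0,y1 in(("tray",.065,.175),("plate",.2,.295)):
        m=(abs(lx)<.058)&(ly>y0)&(ly<y1)&(W[:,2]>.12)&(W[:,2]<.225)
        h,e=np.histogram(W[m,2],np.arange(.12,.2251,.005));print(n,nm,dict((round(e[j],3),int(h[j])) for j in range(len(h)) if h[j]>5))
    m=(abs(lx)<.03)&(ly<-.1)&(W[:,2]>.05)&(W[:,2]<.4)&(ly>-.24)
o=robot.get_obs();print(o["position"],o["ft_force"],o["time"])
E
python3 tray.py 11
```

```text
scene tray_top [305. 204.] 0.76 [0.426 0.15  0.193]
scene paddle [224. 173.] 0.93 [ 0.506 -0.164  0.141]
scene plate_top [336. 226.] 0.63 [0.442 0.296 0.224]
scene tray {np.float64(0.12): 31, np.float64(0.125): 36, np.float64(0.13): 9, np.float64(0.135): 9, np.float64(0.14): 28, np.float64(0.19): 458, np.float64(0.195): 85, np.float64(0.2): 54, np.float64(0.205): 62, np.float64(0.21): 60, np.float64(0.215): 56, np.float64(0.22): 58}
scene plate {np.float64(0.125): 7, np.float64(0.14): 6, np.float64(0.145): 6, np.float64(0.155): 6, np.float64(0.16): 7, np.float64(0.195): 602, np.float64(0.2): 112, np.float64(0.205): 54, np.float64(0.21): 43, np.float64(0.215): 53, np.float64(0.22): 50}
side paddle [260. 269.] 0.87 [ 0.497 -0.19   0.149]
side plate_top [214. 125.] 0.81 [0.409 0.124 0.311]
side tray {np.float64(0.215): 10, np.float64(0.22): 7}
side plate {np.float64(0.19): 35, np.float64(0.195): 40, np.float64(0.2): 12, np.float64(0.205): 9, np.float64(0.21): 11, np.float64(0.215): 7, np.float64(0.22): 10}
[ 0.495095   -0.17936617  0.0989554 ] [-1.11218941 -0.68064573  3.04356211] 20.7
```

View pics/scene11.png

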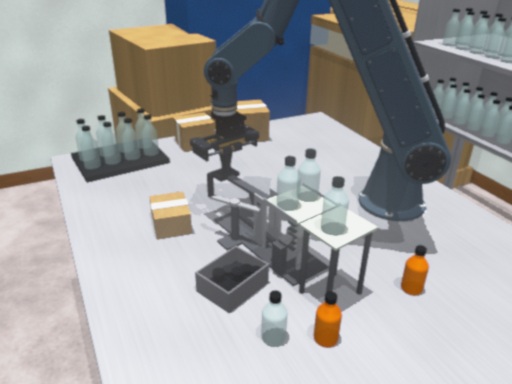

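Request:
{"method": "move_arm", "body": {"rows": [0,-1,-5,0,0,0,1,0,0,-5,0,0,0,1,0,0,-4,0,0,0,1,0,0,0,0,0,0,1,0,0,0,0,0,0,1]}}

```text
time: 21.2
position: [0.4958, -0.1808, 0.0849]
tool_rot: [0.633, 0.774, -0.0, -0.0]
ft_force: [-0.8, 0.9, 3.4]
grip_width: 0.0008
```

```bash
sed -i 's/^        h,e=/        q=W[m\&(W[:,2]>.17)\&(W[:,2]<.208),2];print(n,nm,"med",np.median(q).round(4));h,e=/' tray.py; python3 tray.py 12
```

```text
scene tray_top [302. 200.] 0.86 [0.429 0.14  0.2  ]
scene paddle [224. 178.] 0.66 [ 0.511 -0.156  0.13 ]
scene plate_top [264. 242.] 0.71 [0.479 0.048 0.031]
scene tray med 0.1998
scene tray {np.float64(0.12): 12, np.float64(0.125): 20, np.float64(0.13): 42, np.float64(0.135): 11, np.float64(0.14): 6, np.float64(0.145): 40, np.float64(0.15): 12, np.float64(0.195): 320, np.float64(0.2): 198, np.float64(0.205): 67, np.float64(0.21): 54, np.float64(0.215): 65, np.float64(0.22): 58}
scene plate med 0.1988
scene plate {np.float64(0.12): 7, np.float64(0.125): 6, np.float64(0.13): 6, np.float64(0.16): 7, np.float64(0.195): 620, np.float64(0.2): 94, np.float64(0.205): 40, np.float64(0.21): 56, np.float64(0.215): 47, np.float64(0.22): 52}
side paddle [264. 271.] 0.61 [ 0.508 -0.178  0.122]
side plate_top [216. 125.] 0.71 [0.412 0.116 0.316]
side tray med 0.1963
side tray {np.float64(0.19): 6, np.float64(0.195): 19, np.float64(0.2): 9, np.float64(0.205): 8, np.float64(0.21): 14, np.float64(0.215): 9, np.float64(0.22): 10}
side plate med 0.1957
side plate {np.float64(0.19): 12, np.float64(0.195): 21, np.float64(0.2): 7}
[ 0.49592698 -0.18097173  0.08521198] [-1.78296392  1.35700945  3.39458275] 21.6
```

Request:
{"method": "move_arm", "body": {"rows": [0,0,-4,0,0,0,1,0,0,-3,0,0,0,1,0,0,0,0,0,0,1,0,0,0,0,0,0,1]}}

```text
time: 22.0
position: [0.4962, -0.181, 0.078]
tool_rot: [0.633, 0.774, 0.0, 0.0]
ft_force: [-0.1, 1.9, 3.3]
grip_width: 0.0005
```

```bash
python3 tray.py 13|grep -v '{'
```

```text
scene tray_top [306. 196.] 0.85 [0.421 0.142 0.21 ]
scene paddle [224. 178.] 0.64 [ 0.503 -0.173  0.121]
scene plate_top [338. 224.] 0.77 [0.439 0.297 0.229]
scene tray med 0.203
scene plate med 0.1987
side tray_top [225. 155.] 0.37 [ 0.435 -0.207  0.509]
side paddle [260. 275.] 0.83 [ 0.499 -0.19   0.124]
side plate_top [216. 126.] 0.87 [ 0.424 -0.167  0.534]
side tray med 0.1993
side plate med 0.1957
[ 0.49616025 -0.18106299  0.07820657] [-0.39338921  1.72387807  3.87469648] 22.4
```

Request:
{"method": "move_arm", "body": {"rows": [0,0,4,0,0,0,1,0,0,4,0,0,0,1,0,0,4,0,0,0,1,0,0,6,0,0,0,1,0,0,10,0,0,0,1,0,0,25,0,0,0,1,0,0,40,0,0,0,1,0,0,40,0,0,0,1,0,0,0,0,0,0,1,0,0,0,0,0,0,1]}}

```text
time: 23.4
position: [0.4964, -0.1812, 0.2126]
tool_rot: [0.633, 0.774, 0.0, 0.001]
ft_force: [0.5, 0.2, -1.3]
grip_width: 0.0004
```

```bash
python3 tray.py 14|grep -v '{';python3 look.py 15|grep catch
```

```text
scene tray_top [303. 198.] 0.7 [0.423 0.136 0.2  ]
scene paddle [226. 176.] 0.9 [ 0.499 -0.167  0.131]
scene plate_top [337. 222.] 0.77 [0.442 0.298 0.235]
scene tray med 0.199
scene plate med 0.1987
side tray_top [227. 157.] 0.57 [0.437 0.135 0.194]
side paddle [262. 270.] 0.81 [ 0.505 -0.178  0.122]
side plate_top [218. 125.] 0.63 [ 0.427 -0.207  0.567]
side tray med 0.1954
side plate med 0.1949
[ 0.49553913 -0.18072196  0.21024514] [-0.1896014  -0.89143524  1.39320904] 23.8
scene catch_post [208. 177.] 0.8 [ 0.587 -0.073  0.193] [ 0.585 -0.079  0.19 ]
scene catch_pivot [233. 205.] 0.94 [ 0.542 -0.015  0.127] [ 0.542 -0.015  0.127]
side catch_post [288. 218.] 0.45 [ 0.571 -0.083  0.193] [ 0.546 -0.2    0.338]
side catch_pivot [270. 218.] 0.61 [ 0.536 -0.029  0.127] [ 0.511 -0.203  0.342]
wrist catch_post [416.  95.] 0.59 [ 0.578 -0.085  0.193] [ 0.578 -0.086  0.194]
```

View pics/scene14.png

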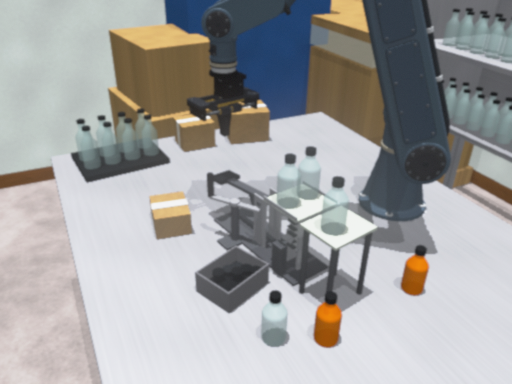

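View pics/side14.png

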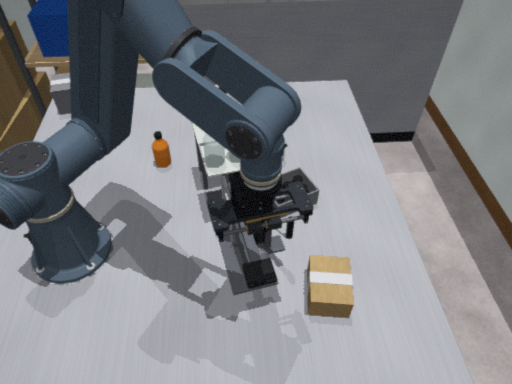

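The tray is level with the plate and stays there with nothing touching the handle. Both bottles are standing, the catch is at about 1.15 rad, and the bystanders have not moved. I'm handing in.

```bash
python3 -c "
from rig import robot
print(robot.hand_in())"
```

```text
the job is handed in; nothing more can be done
None
```

I swung the catch clear, pressed the paddle down to the third notch, let go and handed in at about 24 s. The hand-in gave no verdict.

**Last checks, with the arm clear of the lift:**
- **Tray:** its height matched the transfer plate's to within 1 mm in both cameras (0.199 against 0.199 m, and 0.195 against 0.195 m). It settled about 4 mm when I let go, as it should when it rests on a notch.
- **Catch:** about 1.15 rad by the wrist camera's view of its post. The scene camera put the post about 1 cm away, which still gives a catch angle of about 1.1 rad.
- **Bottles and bystanders:** in the scene picture both tray bottles stood upright, and the plate and bench bottles, tub and carton looked unmoved. I judged these by eye and did not measure them.

**What disagreed:** three early attempts on the catch went wrong (two pushes and one grip).
- In the pictures the real fingertips sit about 37 mm higher than the reported TCP. On the first push they only rubbed across the top of the post, and backing away left the catch at about 0.7 rad.
- The second push and the grip passed above the post without touching it.
- After correcting for the offset, one push took the catch to its final angle before I touched the handle.
- During the first push the catch may already have passed 0.8 rad (I read about 1.03) before it came back. I could not confirm that.

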